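# Set a block of cheese against the flip stop of a slicing guide

### The arm

A 7-joint arm with a two-finger parallel gripper is mounted at the origin on a cart in front of the work surface, level with it; the furniture and walls round the work are solid. World frame = base frame: x ahead of the robot, y to its left, z up, the work surface at z = 0. Lengths are in m, angles in rad, forces in N, time in s.
With the tool pointing down it reaches from about 0.425 to 0.875 m from the base axis. Payload 4.7 kg.
Tool frame: the origin (TCP) lies midway between the tips of the shut fingers; the grasp point (between the pads) lies 19 mm behind it; z points along the fingers, y is the line along which they close (so a half turn about z gives the same grasp; the last joint's range is limited). The gripper opens to 87 mm and grips with 3 to 60 N. Pads are 19 mm wide; open, the fingers measure 117 mm over their backs; the gripper's body (75 mm by 190 mm) begins 51 mm behind the grasp point.
Start: joints at [1.233, 0.321, -0.07, 1.45, 0.023, 1.371, -0.057], TCP at [0.224, -0.61, 0.223] pointing down, gripper open.
Joint ranges: [-2.86, 2.86], [-0.3, 2.09], [-1.38, 1.24], [0.06, 2.45], [-1.56, 4.7], [0.09, 2.05], [-2.69, 2.69]. Speed limits (rad/s): [2.57, 2.57, 3.14, 3.14, 3.14, 3.14, 3.14].

### API

Orientations are given as a rotation vector (axis times angle).
In Python, from bench import monitor, cams, workorder gives the robot as it stands.
- The arm moves only by the tool move_arm, never from a script. Its arguments are lists of equal length, an entry for each row: "slide": the shift along the tool's x, y, z in cm, a list of three; "roll": the turn about the tool's z in rad. In form: {"slide": [[dx, dy, dz], ...], "roll": [roll, ...]}. A call has 1 to 20 rows; each row is the pose to reach, as a shift and turn from the pose commanded when the call began, along the tool's axes at that moment; what a row does not reach only later rows make up. A row lasts 1/10 s, in which the tool goes at most 50 mm and 8.59 degrees, less where a joint would pass 70% of its speed; a pose out of reach is approached as far as the arm can. A call with a gripper value outside its range is refused whole. "gripper" is the finger opening in cm, from 0 to 8.7, set as the call begins (left out, the last holds). The fingers move at their own pace and stop on an object; "squeeze" is the grip in N (left out, the last holds). Time passes only in rows, so rows that repeat a pose let the fingers close. It gives the time, the measured TCP pose, the force, the opening and the grip force at its end, in the units of the state.
- monitor.get_state(): the state, without advancing time (a new reading comes with each control period).
- cams.get_image(name): name is "side" or "top" or "wrist"; returns the picture (420x560x3 uint8, red, green, blue); there is no depth.
- cams.get_calibration(name): a dict with "mtx" (3x3 intrinsics, pixels), "R" (3x3) and "t" (3): a world point X has camera coordinates R X + t. Camera axes: x right, y down, z forward; pixel columns grow to the right and rows downward; lengths in m; the calibration is good to about 2 mm. The wrist camera is an equidistant fisheye: a pixel r from the principal point sees the ray r / f radians off the axis. A picture is of the moment at which its call begins: read the wrist's pose just before it. get_calibration takes no time and is no camera call; for the wrist camera it gives the pose at the moment of the call.
- workorder.close_job(): hands the job in; it is judged then, once.
The state is a dict: "time": time; "joint_positions": joint angles; "qd": joint speeds; "joint_torque": joint torques, N m; "position": TCP position; "tool_rot": TCP orientation; "ft_force": force on the tool from outside, world axes, zero at the start; "torque": the same for the moment, N m; "grip_width": opening from 0.0 (shut) to 1.0 (fully open); "grip_force": force on a finger pad.
Only numpy, scipy, OpenCV 4.12 (cv2) and the standard library are available. Lean on these libraries where they do the work, as an engineer would, in place of code of your own. Each camera call takes 0.05 s, during which the arm holds its last target. There are 200 camera calls.

### The job

Get the block of cheese ready for portioning: flip the blue stop on the slicing guide fully down into the path, then slide the red waxed block flat along the board until its long side lies flush against the back fence and its pale cut end is flush against the stop. Lean on the block to seat it, with a steady push of about 10 N on the stop for a second (never more than 15 N there), then let go and leave it there; fold the stop down gently too (its limit is 40 N), and leave the things round the guide alone.

Things in the scene. Friction and masses are not known exactly. Their poses are not given: they have to be found in the camera images.
- guide: Wooden slicing guide fixed to the worktop: board 150 (x) x 360 (y) x 18 mm, a darker low fence along its far edge. Origin: centre of the underside; board top at z = 18 mm. The fence runs along y over the whole length: front face at x = +45 mm, 18 mm thick, top at z = 38 mm. The dark saw slot at y = +10 mm is only a mark. Position and yaw vary.
- stop_bracket: Aluminium bracket clamped rigidly over the fence near the guide's +y (left) end, 30 mm wide along y; where along the fence varies. Axes as the guide's. Origin: on the stop's hinge line, at guide x = +60 mm, 70 mm above the worktop. Bracket and hinge reach at most 8 mm above the hinge line; only the flip stop reaches in front of the fence.
- flip_stop (a joint): Hinge (bracket's y axis) of the flip stop, a blue paddle 14 mm thick along y. 0 = fully down on a hard limit: paddle at x -22 to -68, z -49 to +8 mm in the bracket's frame. At 1.57: x -49 to +8, z +22 to +68. Starts 1.4 to 1.75, limit 1.85. Stiff (0.07 N m), stays where left. Draw it over to -x from behind along an arc about the hinge, then press it down; pressed straight down when up, it jams.
- stop_face (a point): Centre of the stop's contact face, the side of the blue paddle that looks along the guide's -y (to the block). With the stop down it lies at (-37.5, -7, -25) mm in the bracket's frame; its y axis is always the guide's y. Rigid along y: a push builds up within a millimetre or two of tool travel. Sliding the block alone takes 1 to 3 N, which the tool feels on top.
- cheese: Hard rigid block of cheese, 45 (x) x 130 (y) x 42 mm (z), 0.2 to 0.38 kg, sides and back end in red wax, top and cut end pale, loose on the board, on the -y (right) side of the stop. Origin: centre of the underside; y runs to the cut end. Starts up to 0.2 rad out of line with the guide. Seated, its origin is at guide x = +22.5 mm, 72 mm to the -y side of the bracket's origin.
- cut_end (a point): Centre of the pale cut end face of the cheese block: 65 mm along +y from its origin, 21 mm above its underside. Seated, its y in the frame of stop_face is 0.
- mug: Orange mug, 81 x 113 x 101 mm, standing near the guide: leave it alone. Origin: centre of its underside.
- pepper_mill: Dark wooden pepper mill, 58 mm across, 170 mm tall, standing near the guide: leave it alone. Origin: centre of its underside.
- salt_shaker: Small glass salt shaker, 44 mm across, 90 mm tall, standing near the guide: leave it alone. Origin: centre of its underside.
- tin: Red food tin, 75 mm across, 58 mm tall, standing near the guide: leave it alone. Origin: centre of its underside.
- onion: Brown onion, about 75 mm, standing near the guide: leave it alone. Origin: centre of its underside.
- cup: Striped espresso cup, 60 x 83 x 49 mm, standing near the guide: leave it alone. Origin: centre of its underside.
Things that resemble listed ones, but are neither listed nor needed, are in the scene too. There is more than one size of the cheese; the job needs the smaller.

How it is judged:
By the outcome, as a careful person would: the job done as asked, in the order asked, and still so for the second after the job is handed in, with the robot touching nothing.
It also fails if it takes over 72 s, if anything falls off the work surface, if the arm or the gripper's body presses on something with over 40 N, if the wrist force passes 120 N, or if a joint passes its speed limit or range.

## Working session

There is one attempt and no reset: what is moved stays moved. The work goes in short steps, Python scripts to look and compute and a tool call to move; the robot and the scene stay as the last step left them, time stands still between calls to the robot, and variables do not carry over. Pictures are saved under pics/ and viewed, at most 10 in all, crops included, and the job is handed in when it is done.

Besides the shell and the picture viewer there is one more tool, called after "Request:" in YAML: its name, and indented under it one key for each argument. move_arm: Moves the arm, as the interface text tells. Its arguments: {"type":"object","properties":{"slide":{"type":"array","items":{"type":"array","items":{"type":"number"}}},"roll":{"type":"array","items":{"type":"number"}},"gripper":{"type":"number"},"squeeze":{"type":"number"}},"required":["slide","roll"]}

```bash
ls; mkdir -p pics
python3 - <<'E'
from bench import monitor,cams
import cv2,numpy as np
s=monitor.get_state()
for k in s: print(k,np.round(s[k],3))
for n in("top","side","wrist"):
    im=cams.get_image(n); cv2.imwrite(f"pics/{n}0.png",im[...,::-1])
    c=cams.get_calibration(n); print(n,{k:np.round(v,4).tolist() for k,v in c.items()})
E
```

```text
pics
time 0.0
joint_positions [ 1.233  0.322 -0.07   1.452  0.023  1.371 -0.057]
qd [ 0.001 -0.    -0.     0.002  0.001 -0.    -0.001]
joint_torque [-0.0000e+00 -4.9130e+01 -4.0400e-01 -3.1253e+01 -6.4000e-02  4.4000e-02
  0.0000e+00]
position [ 0.224 -0.61   0.221]
tool_rot [-3.091e+00 -5.490e-01  1.000e-03]
ft_force [ 0.746  0.75  -1.033]
torque [ 0.041 -0.043 -0.058]
grip_force 0.0
grip_width 0.998
top {'mtx': [[416.8553, 0.0, 282.1493], [0.0, 416.8553, 211.6108], [0.0, 0.0, 1.0]], 'R': [[-0.0122, -0.9996, -0.0246], [-0.9809, 0.0168, -0.1938], [0.1941, 0.0218, -0.9807]], 't': [0.0207, 0.5765, 1.3272]}
side {'mtx': [[486.9916, 0.0, 271.9733], [0.0, 486.9916, 212.962], [0.0, 0.0, 1.0]], 'R': [[0.9979, -0.0644, -0.004], [-0.0458, -0.6627, -0.7474], [0.0455, 0.7461, -0.6643]], 't': [-0.5717, 0.0754, 1.643]}
wrist {'mtx': [[325.1923, 0.0, 274.9353], [0.0, 325.1923, 205.7191], [0.0, 0.0, 1.0]], 'R': [[0.3445, -0.9388, -0.0008], [-0.9053, -0.3324, 0.2645], [-0.2486, -0.0904, -0.9644]], 't': [-0.6485, -0.0316, 0.3891]}
```

View pics/top0.png

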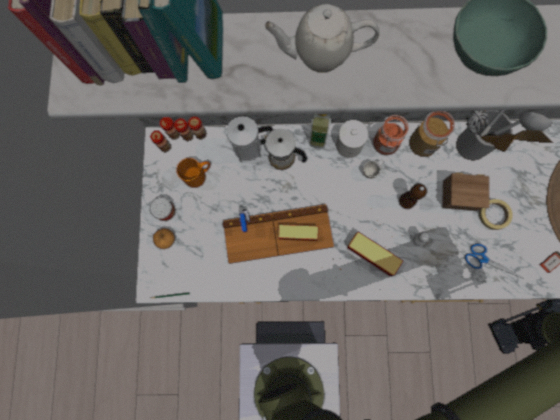

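View pics/side0.png

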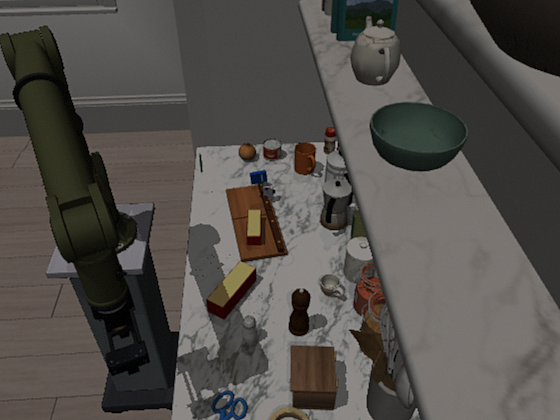

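The small block lies on the board (top 298,232; side 254,227). Look-alike: the larger block at top (375,253), side (232,288), which is off the board. The blue stop is at top (244,218), side (259,177); the scissors at top (477,256) are blue too but not wanted. Next I take close crops and measure by colour.

```bash
cat > h.py <<'E'
import numpy as np,cv2
from bench import cams,monitor
def ray(c,uv,fish=False):
    K,R,t=[np.array(c[k]) for k in("mtx","R","t")]
    p=(np.atleast_2d(uv)-K[:2,2])/K[0,0]
    if fish:
        r=np.linalg.norm(p,axis=1,keepdims=True)+1e-12
        d=np.hstack([p/r*np.sin(r),np.cos(r)])
    else: d=np.hstack([p,np.ones((len(p),1))])
    return -R.T@t, d@R
def plane(c,uv,z,fish=False):
    o,d=ray(c,uv,fish); return o+d*((z-o[2])/d[:,2])[:,None]
def tri(c1,u1,c2,u2,f1=False,f2=False):
    A=np.zeros((3,3));b=np.zeros(3);L=[]
    for c,u,f in((c1,u1,f1),(c2,u2,f2)):
        o,d=ray(c,u,f);d=d[0]/np.linalg.norm(d[0]);P=np.eye(3)-np.outer(d,d);A+=P;b+=P@o;L.append((P,o))
    X=np.linalg.solve(A,b);return X,[np.linalg.norm(P@(X-o)) for P,o in L]
E
python3 - <<'E'
import cv2,numpy as np
from h import *
T=cv2.imread("pics/top0.png");S=cv2.imread("pics/side0.png")
a=cv2.resize(T[185:275,205:345],None,fx=5,fy=5,interpolation=cv2.INTER_CUBIC)
b=cv2.resize(S[160:265,215:295],None,fx=5.5,fy=5.5,interpolation=cv2.INTER_CUBIC)
cv2.imwrite("pics/ct.png",a);cv2.imwrite("pics/cs.png",b)
for n,I,sl in(("top",T,(185,275,205,345)),("side",S,(160,265,215,295))):
    h=cv2.cvtColor(I,cv2.COLOR_BGR2HSV);c=cams.get_calibration(n)
    M=np.zeros(h.shape[:2],np.uint8);M[sl[0]:sl[1],sl[2]:sl[3]]=255
    for nm,lo,hi,z in(("yel",(22,70,110),(35,255,255),.06),("blue",(100,120,40),(130,255,255),.12)):
        m=cv2.inRange(h,lo,hi)&M
        r=cv2.minAreaRect(cv2.findNonZero(m));bx=cv2.boxPoints(r)
        print(n,nm,(m>0).sum(),np.round(bx,1).tolist(),np.round(plane(c,bx,z),3).tolist())
E
```

```text
top yel 438 [[278.70001220703125, 236.60000610351562], [279.0, 224.89999389648438], [317.20001220703125, 226.10000610351562], [316.79998779296875, 237.89999389648438]] [[0.493, 0.025, 0.06], [0.532, 0.023, 0.06], [0.526, -0.102, 0.06], [0.487, -0.1, 0.06]]
top blue 79 [[239.1999969482422, 214.10000610351562], [243.89999389648438, 213.39999389648438], [246.60000610351562, 229.6999969482422], [241.89999389648438, 230.5]] [[0.558, 0.147, 0.12], [0.561, 0.132, 0.12], [0.508, 0.123, 0.12], [0.506, 0.138, 0.12]]
side yel 289 [[238.0, 264.0], [249.39999389648438, 208.0], [262.70001220703125, 210.8000030517578], [251.3000030517578, 266.70001220703125]] [[0.457, -0.217, 0.06], [0.499, 0.037, 0.06], [0.543, 0.02, 0.06], [0.496, -0.23, 0.06]]
side blue 153 [[249.1999969482422, 172.8000030517578], [264.70001220703125, 169.6999969482422], [266.8999938964844, 180.60000610351562], [251.3000030517578, 183.6999969482422]] [[0.503, 0.156, 0.12], [0.559, 0.17, 0.12], [0.563, 0.107, 0.12], [0.509, 0.093, 0.12]]
```

View pics/ct.png

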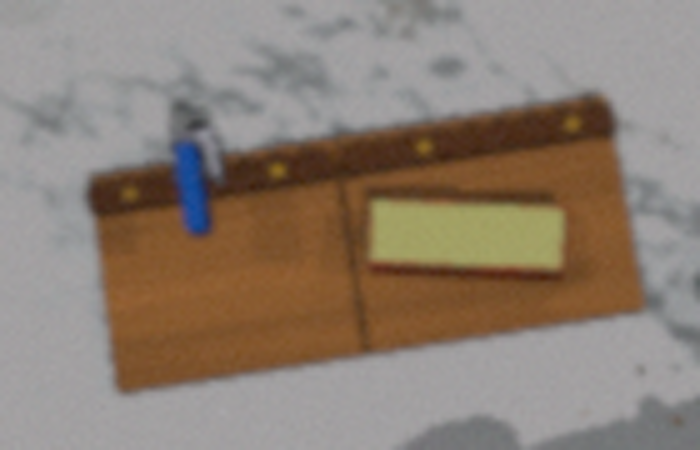

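View pics/cs.png

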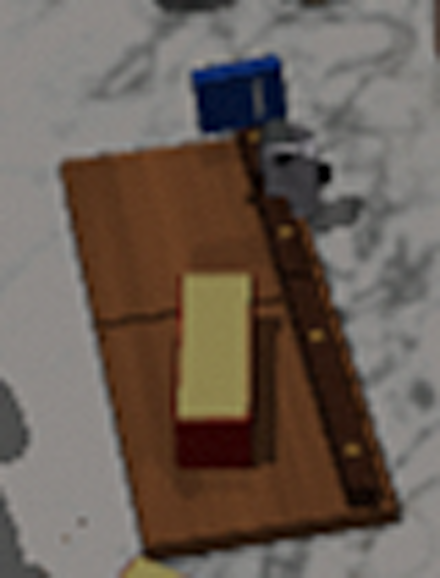

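Confirmed choice: the crop shows the 45 x 130 yellow-topped block on the board (crop centre 467,235), with the blue stop raised at crop (193,190). The bigger block is off the board. Next I bring the wrist camera over the guide.

Request:
move_arm:
  slide:
    - [23.8, -13.7, -8]
    - [23.8, -13.7, -8]
    - [23.8, -13.7, -8]
    - [23.8, -13.7, -8]
    - [23.8, -13.7, -8]
    - [23.8, -13.7, -8]
    - [43.9, -54.2, -8]
    - [43.9, -54.2, -8]
    - [43.9, -54.2, -8]
    - [43.9, -54.2, -8]
    - [43.9, -54.2, -8]
    - [43.9, -54.2, -8]
    - [43.9, -54.2, -8]
    - [43.9, -54.2, -8]
    - [43.9, -54.2, -8]
    - [43.9, -54.2, -8]
    - [43.9, -54.2, -8]
    - [43.9, -54.2, -8]
    - [43.9, -54.2, -8]
  roll: [0, 0, 0, 0, 0, 0, 0.2, 0.2, 0.2, 0.2, 0.2, 0.2, 0.2, 0.2, 0.2, 0.2, 0.2, 0.2, 0.2]
  gripper: 8.7

```text
time: 2.05
position: [0.4493, 0.048, 0.3023]
tool_rot: [3.133, 0.233, -0.001]
ft_force: [-0.8, -0.8, 1.0]
grip_width: 1.002
grip_force: 0.0
```

Run:
```python
from h import *
import pickle
c=cams.get_calibration("wrist");im=cams.get_image("wrist")
pickle.dump((c,im),open("w1.pkl","wb"))
cv2.imwrite("pics/w1.png",im[...,::-1])
s=monitor.get_state();print(s["position"],s["tool_rot"],np.round(s["joint_positions"],2))
```

```text
[0.44929272 0.04819743 0.30233131] [-3.13290435e+00 -2.33350096e-01  7.09782973e-04] [ 0.6  -0.14 -0.68  1.76 -0.09  1.49 -1.49]
```

View pics/w1.png

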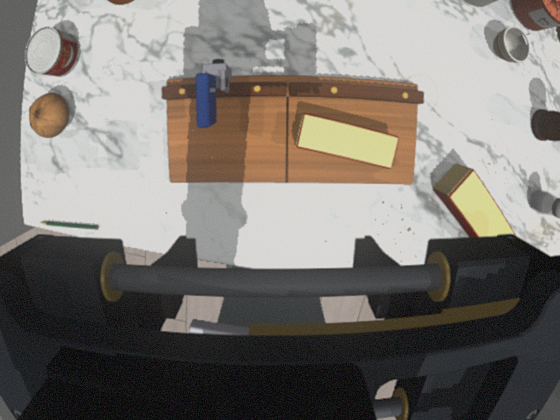

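The wrist view shows the guide with near corners (169,183) and (416,183). The fence front is at row ~98, the paddle top is at (205,73..127) and the cheese top at (347,141). I measure these next.

Run:
```python
from h import *
import pickle
c,im=pickle.load(open("w1.pkl","rb"));h=cv2.cvtColor(im,cv2.COLOR_RGB2HSV)
print("cam",-np.array(c["R"]).T@c["t"])
for r in range(74,112,3): print(r,h[r,270],end=" ")
print()
br=cv2.inRange(h,(4,90,30),(20,255,255)); near=[];far=[]
V=cv2.GaussianBlur(im,(3,3),0).astype(float).sum(2)
for u in list(range(180,282,4))+list(range(292,410,4)):
    col=V[150:200,u]; g=np.diff(col); k=150+np.argmax(g)+.5; near.append((u,k))
    if not 185<u<235:
        g=np.diff(V[90:112,u]); far.append((u,90+np.argmax(g)+.5))
def line(P):
    P=np.array(P)[:,:2]
    for _ in range(4):
        vx,vy,x0,y0=cv2.fitLine(P.astype(np.float32),cv2.DIST_HUBER,0,.001,.001).ravel()
        d=(P-[x0,y0])@[-vy,vx];P=P[abs(d)<.003]
    if vy<0:vx,vy=-vx,-vy
    return np.array([x0,y0]),np.arctan2(-vx,vy),len(P),d.std()
n=line(plane(c,near,.018,True));f=line(plane(c,far,.018,True));print("near",n,"far",f)
psi=(n[1]*1+f[1])/2; e=np.array([np.cos(psi),np.sin(psi)]); ey=np.array([-e[1],e[0]])
print("near.e",n[0]@e,"far.e",f[0]@e,"diff(should .120)",(f[0]-n[0])@e)
# ends on board plane
L=[];Rr=[]
for v in range(115,178,4):
    g=np.diff(V[v,150:185]);L.append((150+np.argmin(g)+.5,v)); g=np.diff(V[v,405:440]);Rr.append((405+np.argmax(g)+.5,v))
L=plane(c,L,.018,True)[:,:2]@ey;Rr=plane(c,Rr,.018,True)[:,:2]@ey
print("ends",np.median(L),np.median(Rr),np.median(L)-np.median(Rr))
ct=cams.get_calibration("top");T=cv2.imread("pics/top0.png")
# cheese
def big(m): return max(cv2.findContours(m,0,1)[0],key=cv2.contourArea)
m=cv2.inRange(h,(22,70,90),(36,255,255));m[:,430:]=0;m[:100]=0
b1=cv2.boxPoints(cv2.minAreaRect(big(m)));W=plane(c,b1,.06,True)
for z in(.05,.06,.07):
    r=cv2.minAreaRect(plane(c,big(m)[:,0].astype(float),z,True)[:,:2].astype(np.float32)*1000);print("cheese",z,r)
ht=cv2.cvtColor(T,cv2.COLOR_BGR2HSV)
mt=cv2.inRange(ht,(22,70,110),(35,255,255));mt[:,345:]=0;mt[:185]=0;mt[275:]=0
cen=lambda m:[m["m10"]/m["m00"],m["m01"]/m["m00"]]
print("cheese tri",tri(c,cen(cv2.moments(big(m))),ct,cen(cv2.moments(big(mt))),True))
# paddle
m=cv2.inRange(h,(105,110,30),(130,255,255));m[:,:170]=0;m[:,240:]=0;m[140:]=0
k=big(m)[:,0].astype(float);print("blue box px",cv2.boundingRect(big(m)),cv2.minAreaRect(big(m)))
np.save("blue.npy",k)
for z in(.092,.138):
    P=plane(c,k,z,True)[:,:2];g=np.c_[P@e,P@ey]-[f[0]@e,0];print(z,"guide x-45 range",g.min(0),g.max(0))
print("psi",psi)
```

```text
cam [0.5206374  0.05971338 0.46354163]
74 [ 20   7 106] 77 [ 13 115 120] 80 [ 14 123 118] 83 [  9 108  66] 86 [  8 109  77] 89 [ 10 116 103] 92 [ 10 115 104] 95 [ 12 113  88] 98 [ 13 129 160] 101 [ 12 133 167] 104 [ 13 136 171] 107 [ 14 137 169] 110 [ 13 135 181] 
near (array([ 0.4415022 , -0.01003738], dtype=float32), np.float32(0.14553376), 56, np.float64(0.0005550518905296032)) far (array([0.5549244 , 0.03559115], dtype=float32), np.float32(0.14520259), 43, np.float64(0.000415565039082842))
near.e 0.43539155 far.e 0.55422705 diff(should .120) 0.11883551
ends 0.13594414347524114 -0.22114631762093218 0.3570904610961733
cheese 0.05 ((508.1716003417969, -39.377662658691406), (127.6811752319336, 40.896942138671875), 86.78805541992188)
cheese 0.06 ((508.47296142578125, -36.98152542114258), (124.59364318847656, 39.908023834228516), 86.78803253173828)
cheese 0.07 ((508.77447509765625, -34.585357666015625), (121.50614929199219, 38.9190788269043), 86.78803253173828)
cheese tri (array([ 0.50952702, -0.03853572,  0.04768852]), [np.float64(0.002109187495721521), np.float64(0.0021091874957215517)])
blue box px (196, 74, 14, 53) ((202.5, 100.0), (52.0, 13.0), 90.0)
0.092 guide x-45 range [-0.03780492  0.05852717] [0.02334981 0.07385289]
0.138 guide x-45 range [-0.03689198  0.04925869] [0.01669128 0.06268696]
psi 0.14536817
```

Request:
move_arm:
  slide:
    - [16.3, -7.3, 0]
    - [16.3, -7.3, 0]
    - [16.3, -7.3, 0]
    - [16.3, -7.3, 0]
    - [16.3, -7.3, 0]
    - [16.3, -7.3, 10]
    - [16.3, -7.3, 10]
    - [16.3, -7.3, 10]
    - [16.3, -7.3, 10]
  roll: [0, 0, 0.003, 0.003, 0.003, 0.003, 0.003, 0.003, 0.003]
  gripper: 0

```text
time: 3.0
position: [0.5992, 0.1451, 0.2031]
tool_rot: [3.132, 0.231, -0.002]
ft_force: [0.6, 1.3, 0.9]
grip_width: 0.264
grip_force: 0.0
```

Run:
```python
from h import *
s=monitor.get_state();print(s["position"],s["ft_force"],s["grip_width"])
a=cams.get_image("side");cv2.imwrite("pics/s2.png",cv2.resize(a[110:270,180:380],None,fx=3,fy=3)[...,::-1])
```

```text
[0.59919725 0.14514466 0.20309551] [0.60654013 1.29154679 0.92863825] 0.26356607053453074
```

View pics/s2.png

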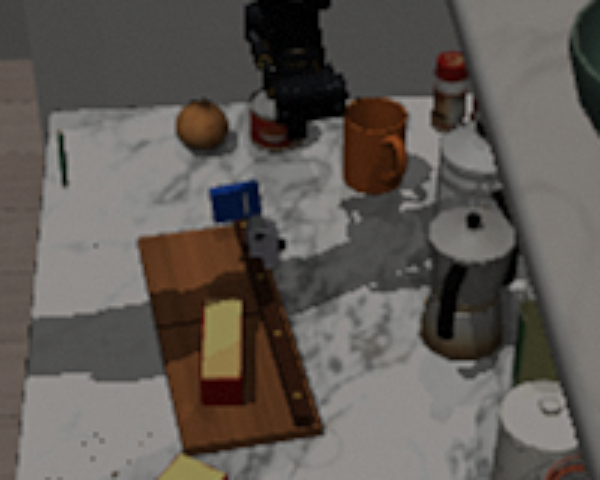

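The gripper is clear, above and behind the stop (crop 295,100), with the paddle at (236,200). I go down behind it next.

Request:
move_arm:
  slide:
    - [0, 0, 4.5]
    - [0, 0, 8.7]
    - [0, 0, 8.7]
    - [-1, 0, 8.7]
    - [-2, 0, 8.7]
    - [-2.5, 0, 8.7]
    - [-2.5, 0, 8.7]
  roll: [0, 0, 0, 0, 0, 0, 0]

```text
time: 3.75
position: [0.5749, 0.1431, 0.1176]
tool_rot: [3.132, 0.234, 0.005]
ft_force: [0.1, 0.3, -0.4]
grip_width: 0.011
grip_force: 0.0
```

Request:
move_arm:
  slide:
    - [-0.5, 0, 0]
    - [-1.0, 0, 0]
    - [-1.5, 0, 0]
    - [-1.95, 0, 0.05]
    - [-2.4, 0, 0.2]
    - [-2.8, 0, 0.35]
    - [-3.2, 0, 0.55]
    - [-3.6, 0, 0.75]
    - [-4.0, 0, 1.05]
    - [-4.3, 0, 1.35]
    - [-4.6, 0, 1.7]
    - [-4.9, 0, 2.05]
    - [-5.1, 0, 2.45]
    - [-5.3, 0, 2.85]
    - [-5.3, 0, 2.85]
    - [-5.3, 0, 2.85]
  roll: [0, 0, 0, 0, 0, 0, 0, 0, 0, 0, 0, 0, 0, 0, 0, 0]

```text
time: 5.35
position: [0.5218, 0.1349, 0.0867]
tool_rot: [3.133, 0.233, -0.002]
ft_force: [0.4, 0.5, -0.4]
grip_width: 0.005
grip_force: 0.0
```

Run:
```python
from h import *
a=cams.get_image("side");b=cams.get_image("wrist")
cv2.imwrite("pics/c3.png",np.hstack([cv2.resize(a[140:240,210:310],(400,400)),cv2.resize(b[20:220,130:330],(400,400))])[...,::-1])
```

```text
(no output)
```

View pics/c3.png

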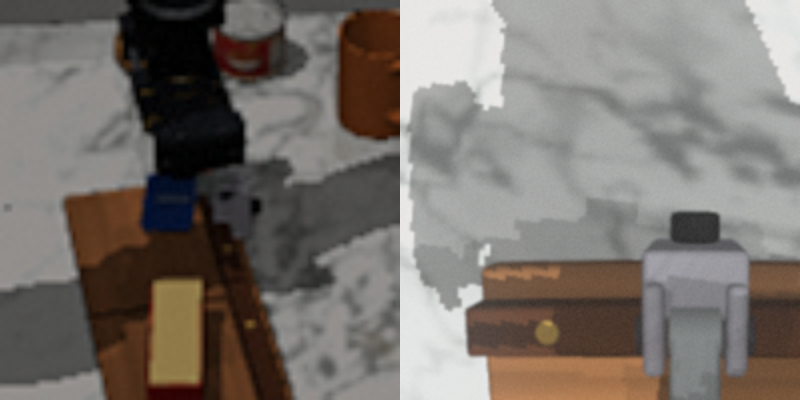

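The stop has come over and is nearly down (left crop 170,203). I press gently.

Request:
move_arm:
  slide:
    - [-0.1, 0, 0.2]
    - [-0.2, 0, 0.4]
    - [-0.2, 0, 0.6]
    - [-0.2, 0, 0.75]
    - [-0.2, 0, 0.75]
  roll: [0, 0, 0, 0, 0]

```text
time: 5.95
position: [0.5199, 0.1347, 0.0791]
tool_rot: [3.133, 0.234, -0.001]
ft_force: [0.0, 0.1, 1.1]
grip_width: 0.005
grip_force: 0.0
```

Request:
move_arm:
  slide:
    - [0, 0, 0.1]
    - [0, 0, 0.1]
    - [0, 0, 0.1]
  roll: [0, 0, 0]

```text
time: 6.25
position: [0.5201, 0.1348, 0.0785]
tool_rot: [3.133, 0.234, -0.001]
ft_force: [-1.6, -0.6, 2.0]
grip_width: 0.009
grip_force: 0.7
```

Request:
move_arm:
  slide:
    - [0, 0, 0.1]
    - [0, 0, 0.1]
    - [0, 0, 0.1]
  roll: [0, 0, 0]

```text
time: 6.55
position: [0.5201, 0.1348, 0.0784]
tool_rot: [3.132, 0.234, -0.001]
ft_force: [-3.7, -1.3, 8.4]
grip_width: 0.006
grip_force: 4.1
```

The stop is hard down (z no longer changes, 8 N). I lift off and go to the near side of the block with the fingers part open.

Request:
move_arm:
  slide:
    - [0, 0, -4]
    - [0, 0, -8]
    - [-3, 5, -8]
    - [-9.9, 16.8, -8]
    - [-9.9, 16.8, -8]
    - [-9.9, 16.8, -8]
    - [-9.9, 16.8, -8]
    - [-9.9, 16.8, -3]
    - [-9.9, 16.8, 1]
    - [-9.9, 16.8, 4.6]
    - [-9.9, 16.8, 4.6]
    - [-9.9, 16.8, 4.6]
  roll: [0, 0, 0, 0, 0, 0, 0, 0, 0, 0, 0, 0]
  gripper: 7

```text
time: 7.75
position: [0.4476, -0.0452, 0.0319]
tool_rot: [-3.132, -0.235, 0.001]
ft_force: [0.1, 0.1, 1.2]
grip_width: 0.798
grip_force: 0.0
```

```bash
cat >> h.py <<'E'
P=0.1452;E1=np.array([np.cos(P),np.sin(P)]);E2=np.array([-E1[1],E1[0]])
def show():
    s=monitor.get_state();p=np.array(s["position"]);f=np.array(s["ft_force"]);r=np.array(s["tool_rot"])
    print("t %.2f e %.4f ey %.4f z %.4f"%(s["time"],p[:2]@E1,p[:2]@E2,p[2]),"F e/ey/z",np.round([f[:2]@E1,f[:2]@E2,f[2]],1),"yaw %.4f"%(2*np.arctan(r[1]/r[0])),"grip %.2f"%s["grip_width"])
def meas():
    # cheese rect (top plane) and blue in wrist
    c=cams.get_calibration("wrist");im=cams.get_image("wrist");h=cv2.cvtColor(im,cv2.COLOR_RGB2HSV)
    return c,im,h
E
python3 -c "
from h import *
show();b=cams.get_image('wrist');cv2.imwrite('pics/w4.png',b[...,::-1])"
```

```text
t 7.75 e 0.4363 ey -0.1094 z 0.0319 F e/ey/z [0.1 0.1 1.2] yaw 0.1499 grip 0.80
```

View pics/w4.png

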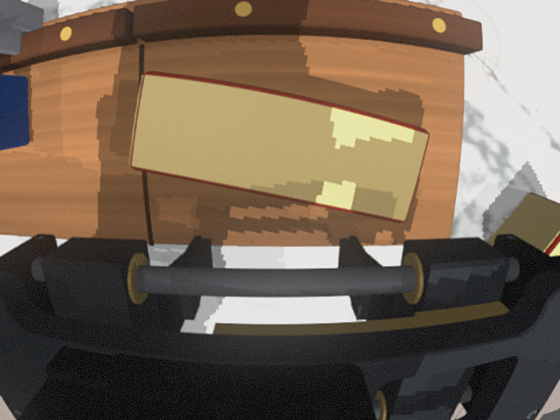

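The block is ahead of the open fingers (top corners 145,73 / 428,131 / 405,220 / 132,165), and the blue stop is down at left (10,113). I push toward the fence.

Request:
move_arm:
  slide:
    - [1, 0, 0]
    - [2, 0, 0]
    - [2.8, 0, 0]
    - [3.5, 0, 0]
    - [4, 0, 0]
    - [4.5, 0, 0]
    - [5, 0, 0]
    - [5.4, 0, 0]
    - [5.8, 0, 0]
    - [5.8, 0, 0]
  roll: [0.005, 0.005, 0.005, 0.005, 0.005, 0.005, 0.005, 0.005, 0.005, 0.005]

```text
time: 8.8
position: [0.5057, -0.0369, 0.0316]
tool_rot: [-3.133, -0.226, -0.003]
ft_force: [1.1, -0.7, 0.1]
grip_width: 0.803
grip_force: 0.0
```

```bash
python3 -c "
from h import *
show()"
```

```text
t 8.80 e 0.4951 ey -0.1097 z 0.0316 F e/ey/z [ 1.  -0.9  0.1] yaw 0.1442 grip 0.80
```

Request:
move_arm:
  slide:
    - [0.2, 0, 0]
    - [0.4, 0, 0]
    - [0.4, 0, 0]
    - [0.4, 0, 0]
  roll: [0, 0, 0, 0]

```text
time: 9.2
position: [0.5089, -0.0368, 0.0315]
tool_rot: [-3.133, -0.226, -0.001]
ft_force: [-1.3, 0.4, -1.2]
grip_width: 0.8
grip_force: 0.6
```

```bash
python3 -c "
from h import *
show()"
```

```text
t 9.20 e 0.4982 ey -0.1100 z 0.0315 F e/ey/z [-1.3  0.5 -1.2] yaw 0.1438 grip 0.80
```

Request:
move_arm:
  slide:
    - [0.1, 0, 0]
    - [0.2, 0, 0]
    - [0.2, 0, 0]
  roll: [0, 0, 0]

```text
time: 9.5
position: [0.5092, -0.0367, 0.0314]
tool_rot: [3.133, 0.225, -0.005]
ft_force: [-7.1, -0.1, 5.6]
grip_width: 0.802
grip_force: 3.3
```

Request:
move_arm:
  slide:
    - [0.1, 0, 0]
    - [0.2, 0, 0]
    - [0.2, 0, 0]
  roll: [0, 0, 0]

```text
time: 9.8
position: [0.5091, -0.0367, 0.0312]
tool_rot: [3.133, 0.225, -0.012]
ft_force: [-12.1, -1.1, 9.3]
grip_width: 0.812
grip_force: 5.8
```

```bash
python3 -c "
from h import *
show()"
```

```text
t 9.80 e 0.4985 ey -0.1100 z 0.0312 F e/ey/z [-12.1   0.7   9.3] yaw 0.1434 grip 0.81
```

The block is against the fence (12 N, no more travel). I back off, lift and measure from above with the fingers shut.

Request:
move_arm:
  slide:
    - [-1, 0, 0]
    - [-2, 0, 0]
    - [-2, 0, -5]
    - [-2, 0, -10]
    - [0, 3, -14]
    - [0.5, 7, -14]
    - [2.7, 9.7, -14]
    - [2.7, 9.7, -14]
    - [2.7, 9.7, -14]
    - [2.7, 9.7, -14]
  roll: [0, 0, 0, 0, 0, 0, 0, 0, 0, 0]
  gripper: 0

```text
time: 10.8
position: [0.5527, -0.1269, 0.1714]
tool_rot: [-3.133, -0.228, 0.0]
ft_force: [0.4, 0.3, 0.2]
grip_width: 0.028
grip_force: 0.0
```

```bash
cat >> h.py <<'E'
def cheese(n="wrist"):
    c,im,h=meas(); m=cv2.inRange(h,(18,60,60),(36,255,255));m[:40]=0
    m=cv2.morphologyEx(m,cv2.MORPH_OPEN,np.ones((7,7)))
    for k in cv2.findContours(m,0,1)[0]:
        if cv2.contourArea(k)<1500: continue
        Q=plane(c,k[:,0].astype(float),.06,True)[:,:2];G=np.c_[Q@E1,Q@E2]*1000
        r=cv2.minAreaRect(G.astype(np.float32));print("yel px",cv2.boundingRect(k),"guide mm",np.round(G.min(0)),np.round(G.max(0)),np.round(r[0]),np.round(r[1]),round(r[2],1))
    return c,im,h
E
python3 -c "
from h import *
show();cheese()"
```

```text
t 10.80 e 0.5285 ey -0.2056 z 0.1714 F e/ey/z [0.5 0.2 0.2] yaw 0.1455 grip 0.03
yel px (105, 176, 130, 45) guide mm [ 512. -169.] [553. -44.] [ 532. -107.] [125.  40.] 90.0
```

Aligned with the guide, its back end at ey ≈ -0.172. I go down behind the red end and push along the fence.

Request:
move_arm:
  slide:
    - [0, 0, 5]
    - [0, 0, 10]
    - [0, 0, 13.9]
    - [0, 0, 13.9]
    - [0, -1, 13.9]
    - [0, -1.8, 13.9]
    - [0, -2.6, 13.9]
    - [0, -3.4, 13.9]
    - [0, -4.2, 13.9]
    - [0, -5, 13.9]
    - [0, -5.8, 13.9]
    - [0, -6.6, 13.9]
    - [0, -7.4, 13.9]
    - [0, -8.2, 13.9]
    - [0, -9, 13.9]
    - [0, -9.6, 13.9]
    - [0, -9.8, 13.9]
    - [0, -9.8, 13.9]
  roll: [0, 0, 0, 0, 0, 0, 0, 0, 0, 0, 0, 0, 0, 0, 0, 0, 0, 0]

```text
time: 12.65
position: [0.5415, -0.0331, 0.0351]
tool_rot: [3.129, 0.224, 0.008]
ft_force: [0.3, -5.4, 5.3]
grip_width: 0.001
grip_force: 3.0
```

```bash
python3 -c "
from h import *
show();c,im,h=cheese();cv2.imwrite('pics/w5.png',im[...,::-1])"
```

```text
t 12.65 e 0.5310 ey -0.1111 z 0.0351 F e/ey/z [-0.5 -5.4  5.3] yaw 0.1431 grip 0.00
yel px (54, 231, 194, 34) guide mm [535. -98.] [553.   8.] [544. -45.] [ 17. 106.] 0.2
```

View pics/w5.png

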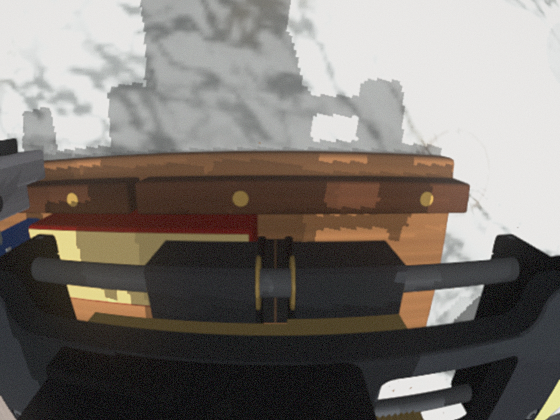

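```bash
python3 -c "
from h import *
show();c,im,h=meas()
for r in (228,232,236): print(r,[tuple(h[r,x]) for x in range(22,70,4)])
for uv in ((30,232),(36,236)):
  for z in(.06,.078):
    q=plane(c,[uv],z,True)[0,:2];print(uv,z,q@E1,q@E2)
cv2.imwrite('pics/c6.png',cv2.resize(im[130:330,0:150],(600,600) and None,fx=3.5,fy=3)[...,::-1])
t=cams.get_image('top');cv2.imwrite('pics/c7.png',cv2.resize(t[185:275,205:345],None,fx=5,fy=5,interpolation=2)[...,::-1])"
```

```text
t 12.70 e 0.5310 ey -0.1111 z 0.0351 F e/ey/z [ 0.3 -4.2  6.4] yaw 0.1430 grip 0.00
228 [(np.uint8(113), np.uint8(112), np.uint8(73)), (np.uint8(111), np.uint8(127), np.uint8(70)), (np.uint8(11), np.uint8(152), np.uint8(146)), (np.uint8(7), np.uint8(159), np.uint8(143)), (np.uint8(4), np.uint8(171), np.uint8(118)), (np.uint8(2), np.uint8(203), np.uint8(123)), (np.uint8(2), np.uint8(192), np.uint8(130)), (np.uint8(4), np.uint8(183), np.uint8(121)), (np.uint8(1), np.uint8(197), np.uint8(127)), (np.uint8(1), np.uint8(181), np.uint8(131)), (np.uint8(4), np.uint8(212), np.uint8(107)), (np.uint8(3), np.uint8(190), np.uint8(129))]
232 [(np.uint8(113), np.uint8(110), np.uint8(74)), (np.uint8(114), np.uint8(116), np.uint8(68)), (np.uint8(25), np.uint8(99), np.uint8(233)), (np.uint8(25), np.uint8(95), np.uint8(228)), (np.uint8(26), np.uint8(94), np.uint8(233)), (np.uint8(24), np.uint8(95), np.uint8(234)), (np.uint8(25), np.uint8(94), np.uint8(231)), (np.uint8(25), np.uint8(95), np.uint8(231)), (np.uint8(26), np.uint8(93), np.uint8(230)), (np.uint8(26), np.uint8(93), np.uint8(232)), (np.uint8(26), np.uint8(91), np.uint8(233)), (np.uint8(26), np.uint8(89), np.uint8(234))]
236 [(np.uint8(117), np.uint8(104), np.uint8(71)), (np.uint8(115), np.uint8(110), np.uint8(72)), (np.uint8(20), np.uint8(105), np.uint8(208)), (np.uint8(23), np.uint8(98), np.uint8(127)), (np.uint8(4), np.uint8(42), np.uint8(43)), (np.uint8(158), np.uint8(22), np.uint8(46)), (np.uint8(19), np.uint8(80), np.uint8(35)), (np.uint8(15), np.uint8(85), np.uint8(36)), (np.uint8(22), np.uint8(105), np.uint8(139)), (np.uint8(25), np.uint8(91), np.uint8(230)), (np.uint8(25), np.uint8(94), np.uint8(229)), (np.uint8(25), np.uint8(93), np.uint8(228))]
(30, 232) 0.06 0.5510690154723143 0.025984810941885525
(30, 232) 0.078 0.5578383274820532 0.008126910865672757
(36, 236) 0.06 0.5488764309662941 0.021691416467726182
(36, 236) 0.078 0.5559344563673203 0.004398858559793106
```

View pics/c6.png

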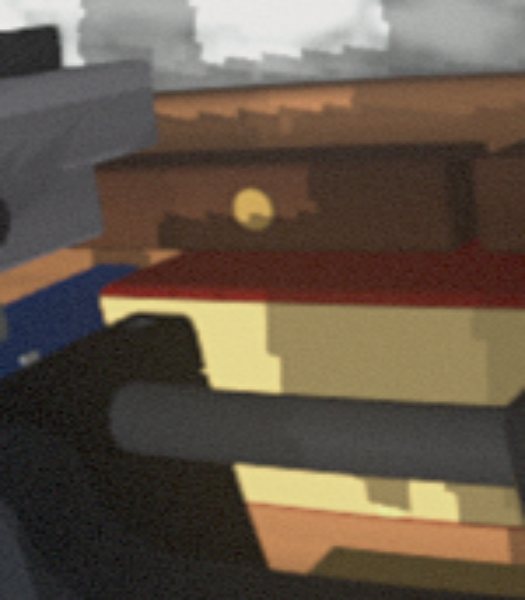

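Inconclusive at this grazing angle, so I use feel: small steps, watching whether the tool moves.

Request:
move_arm:
  slide:
    - [0, -0.1, 0]
    - [0, -0.2, 0]
    - [0, -0.2, 0]
  roll: [0, 0, 0]

```text
time: 13.1
position: [0.5413, -0.0319, 0.0351]
tool_rot: [3.129, 0.223, 0.008]
ft_force: [0.6, -5.3, 6.7]
grip_width: 0.002
grip_force: 3.7
```

```bash
python3 -c "
from h import *
show()"
```

```text
t 13.10 e 0.5310 ey -0.1099 z 0.0351 F e/ey/z [-0.2 -5.4  6.7] yaw 0.1424 grip 0.00
```

It is still sliding, but the tool bears down about 6 N on the block. I back off to release that and re-approach a little higher.

Request:
move_arm:
  slide:
    - [0, 0.6, 0]
    - [0, 1.0, 0]
    - [0, 1.0, -0.3]
    - [0, 1.0, -0.3]
    - [0, 1.0, -0.3]
  roll: [0, 0, 0, 0, 0]

```text
time: 13.6
position: [0.5402, -0.0388, 0.0355]
tool_rot: [-3.133, -0.227, 0.0]
ft_force: [0.0, 0.3, -0.3]
grip_width: 0.001
grip_force: 0.0
```

```bash
python3 -c "
from h import *
show()"
```

```text
t 13.60 e 0.5289 ey -0.1165 z 0.0355 F e/ey/z [ 0.   0.3 -0.3] yaw 0.1443 grip 0.00
```

Request:
move_arm:
  slide:
    - [0, -0.3, 0]
    - [0, -0.6, 0]
    - [0, -0.9, 0]
    - [0, -1.1, 0]
    - [0, -1.3, 0]
    - [0, -1.5, 0]
    - [0, -1.5, 0]
  roll: [0, 0, 0, 0, 0, 0, 0]

```text
time: 14.3
position: [0.538, -0.0241, 0.0355]
tool_rot: [-3.133, -0.226, 0.0]
ft_force: [-0.3, -0.3, -0.9]
grip_width: 0.007
grip_force: 0.3
```

```bash
python3 -c "
from h import *
show()"
```

```text
t 14.30 e 0.5289 ey -0.1017 z 0.0355 F e/ey/z [-0.4 -0.3 -0.9] yaw 0.1442 grip 0.01
```

```bash
python3 -c "
from h import *
show();c,im,h=cheese()
a=cv2.resize(im[130:330,0:300],(600,400));s=cams.get_image('side');s=cv2.resize(s[165:265,215:265],(200,400),interpolation=2)
cv2.imwrite('pics/c8.png',np.hstack([a,s])[...,::-1])"
```

```text
t 14.30 e 0.5289 ey -0.1017 z 0.0355 F e/ey/z [-0.4 -0.3 -0.9] yaw 0.1442 grip 0.01
yel px (29, 225, 219, 41) guide mm [533. -88.] [553.  37.] [543. -26.] [125.  20.] 90.0
```

View pics/c8.png

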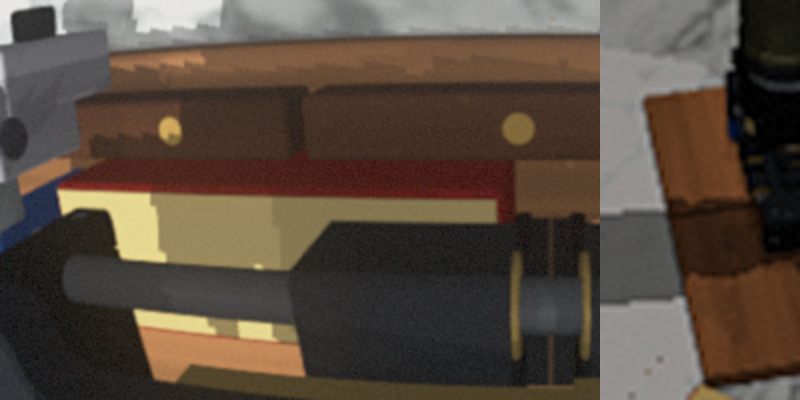

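The block is moving freely with its end parallel to the stop, and the gap is about 1 cm. That's my picture allowance used (one over), so from here I go by numbers only.

Request:
move_arm:
  slide:
    - [0, -0.15, 0]
    - [0, -0.3, 0]
    - [0, -0.4, 0]
    - [0, -0.4, 0]
  roll: [0, 0, 0, 0]

```text
time: 14.8
position: [0.5375, -0.0204, 0.0356]
tool_rot: [3.133, 0.226, 0.0]
ft_force: [0.2, -1.5, -0.4]
grip_width: 0.005
grip_force: 0.6
```

Request:
move_arm:
  slide:
    - [0, -0.1, 0]
    - [0, -0.2, 0]
    - [0, -0.2, 0]
  roll: [0, 0, 0]

```text
time: 15.1
position: [0.5373, -0.0184, 0.0356]
tool_rot: [3.133, 0.226, 0.0]
ft_force: [0.6, -1.9, -0.7]
grip_width: 0.005
grip_force: 0.7
```

```bash
python3 -c "
from h import *
show()"
```

```text
t 15.10 e 0.5290 ey -0.0959 z 0.0356 F e/ey/z [ 0.3 -1.9 -0.7] yaw 0.1440 grip 0.00
```

Request:
move_arm:
  slide:
    - [0, -0.1, 0]
    - [0, -0.2, 0]
    - [0, -0.2, 0]
  roll: [0, 0, 0]

```text
time: 15.4
position: [0.537, -0.0163, 0.0355]
tool_rot: [-3.133, -0.226, -0.0]
ft_force: [-0.0, -1.3, -0.7]
grip_width: 0.005
grip_force: 0.7
```

Request:
move_arm:
  slide:
    - [0, -0.05, 0]
    - [0, -0.1, 0]
    - [0, -0.1, 0]
  roll: [0, 0, 0]

```text
time: 15.7
position: [0.5368, -0.0155, 0.0355]
tool_rot: [3.133, 0.226, -0.0]
ft_force: [0.6, -1.9, -0.9]
grip_width: 0.002
grip_force: 0.9
```

```bash
python3 -c "
from h import *
show()"
```

```text
t 15.70 e 0.5289 ey -0.0930 z 0.0355 F e/ey/z [ 0.3 -1.9 -0.9] yaw 0.1439 grip 0.00
```

Sliding friction is about 1.5 N. I keep going in 1 mm steps.

Request:
move_arm:
  slide:
    - [0, -0.05, 0]
    - [0, -0.1, 0]
    - [0, -0.1, 0]
  roll: [0, 0, 0]

```text
time: 16.0
position: [0.5367, -0.0145, 0.0355]
tool_rot: [3.133, 0.226, -0.0]
ft_force: [0.7, -2.5, -0.2]
grip_width: 0.003
grip_force: 0.9
```

Request:
move_arm:
  slide:
    - [0, -0.05, 0]
    - [0, -0.1, 0]
    - [0, -0.1, 0]
  roll: [0, 0, 0]

```text
time: 16.3
position: [0.5365, -0.0135, 0.0355]
tool_rot: [-3.133, -0.226, 0.0]
ft_force: [0.8, -2.1, -0.3]
grip_width: 0.006
grip_force: 0.9
```

```bash
python3 -c "
from h import *
show();cheese()"
```

```text
t 16.30 e 0.5289 ey -0.0909 z 0.0355 F e/ey/z [ 0.5 -2.2 -0.3] yaw 0.1440 grip 0.01
yel px (30, 225, 218, 41) guide mm [533. -78.] [553.  47.] [543. -15.] [125.  20.] 89.8
```

Request:
move_arm:
  slide:
    - [0, -0.05, 0]
    - [0, -0.1, 0]
    - [0, -0.1, 0]
  roll: [0, 0, 0]

```text
time: 16.65
position: [0.5364, -0.0126, 0.0355]
tool_rot: [3.133, 0.226, -0.0]
ft_force: [0.1, -1.4, 0.2]
grip_width: 0.003
grip_force: 0.9
```

Request:
move_arm:
  slide:
    - [0, -0.05, 0]
    - [0, -0.1, 0]
    - [0, -0.1, 0]
  roll: [0, 0, 0]

```text
time: 16.95
position: [0.5364, -0.0124, 0.0355]
tool_rot: [3.133, 0.225, 0.0]
ft_force: [1.1, -4.1, -1.2]
grip_width: 0.003
grip_force: 2.2
```

Request:
move_arm:
  slide:
    - [0, -0.05, 0]
    - [0, -0.1, 0]
    - [0, -0.1, 0]
  roll: [0, 0, 0]

```text
time: 17.25
position: [0.5363, -0.0123, 0.0356]
tool_rot: [3.132, 0.224, 0.0]
ft_force: [1.3, -6.3, -0.7]
grip_width: 0.003
grip_force: 3.1
```

Contact with the stop at 6 N. Before the seating push I re-press the block on the fence to be sure it is flush. I back off, lift and go round to the near side.

Request:
move_arm:
  slide:
    - [0, 1, 0]
    - [0, 2, 0]
    - [0, 2, -5]
    - [0, 2, -8]
    - [-5, -2, -8]
    - [-9.2, -7.6, -8]
    - [-9.2, -7.6, -8]
    - [-9.2, -7.6, -8]
    - [-9.2, -7.6, -4]
    - [-9.2, -7.6, 0.3]
    - [-9.2, -7.6, 0.3]
    - [-9.2, -7.6, 0.3]
  roll: [0, 0, 0, 0, 0, 0, 0, 0, 0, 0, 0, 0]
  gripper: 6.5

```text
time: 18.45
position: [0.4341, 0.0518, 0.0327]
tool_rot: [-3.132, -0.226, 0.003]
ft_force: [0.2, -0.2, 1.0]
grip_width: 0.746
grip_force: 0.0
```

```bash
python3 -c "
from h import *
show();cheese()"
```

```text
t 18.45 e 0.4370 ey -0.0116 z 0.0327 F e/ey/z [ 0.1 -0.2  1. ] yaw 0.1440 grip 0.75
yel px (138, 40, 289, 79) guide mm [512. -77.] [548.  48.] [529. -14.] [ 36. 125.] 0.4
```

Request:
move_arm:
  slide:
    - [1.5, 0, 0]
    - [3, 0, 0]
    - [4.5, 0, 0]
    - [5.4, 0, 0]
    - [5.8, 0, 0]
    - [6.1, 0, 0]
    - [6.2, 0, 0]
    - [6.2, 0, 0]
  roll: [0, 0, 0, 0, 0, 0, 0, 0]

```text
time: 19.3
position: [0.4952, 0.0602, 0.0326]
tool_rot: [3.133, 0.226, -0.0]
ft_force: [0.0, 0.4, 0.9]
grip_width: 0.744
grip_force: 0.1
```

```bash
python3 -c "
from h import *
show()"
```

```text
t 19.30 e 0.4987 ey -0.0121 z 0.0326 F e/ey/z [0.1 0.4 0.9] yaw 0.1440 grip 0.74
```

Request:
move_arm:
  slide:
    - [0.1, 0, 0]
    - [0.2, 0, 0]
    - [0.25, 0, 0]
    - [0.25, 0, 0]
  roll: [0, 0, 0, 0]

```text
time: 19.7
position: [0.4952, 0.0601, 0.032]
tool_rot: [3.132, 0.225, -0.009]
ft_force: [-6.6, -0.9, 5.8]
grip_width: 0.743
grip_force: 3.7
```

```bash
python3 -c "
from h import *
show()"
```

```text
t 19.70 e 0.4987 ey -0.0122 z 0.0320 F e/ey/z [-6.7  0.1  5.8] yaw 0.1437 grip 0.74
```

It was already flush (same stopping point). I go back to the red end for the seating push.

Request:
move_arm:
  slide:
    - [-1, 0, 0]
    - [-2, 0, 0]
    - [-2, 0, -5]
    - [-2, 0, -8]
    - [0, 5, -8]
    - [2.75, 9.6, -8]
    - [2.75, 9.6, -8]
    - [2.75, 9.6, -8]
    - [2.75, 9.6, -8]
    - [2.75, 9.6, -4]
    - [2.75, 9.6, -0.3]
    - [2.75, 9.6, -0.3]
    - [2.75, 9.6, -0.3]
  roll: [0, 0, 0, 0, 0, 0, 0, 0, 0, 0, 0, 0, 0]
  gripper: 0

```text
time: 21.0
position: [0.5383, -0.0288, 0.036]
tool_rot: [-3.133, -0.23, 0.001]
ft_force: [0.1, -0.0, 0.0]
grip_width: 0.004
grip_force: 0.0
```

```bash
python3 -c "
from h import *
show();cheese()"
```

```text
t 21.00 e 0.5284 ey -0.1064 z 0.0360 F e/ey/z [ 0.1 -0.   0. ] yaw 0.1463 grip 0.00
yel px (12, 223, 201, 43) guide mm [532. -77.] [553.  48.] [542. -14.] [125.  21.] 89.8
```

Request:
move_arm:
  slide:
    - [0, -0.5, 0]
    - [0, -1.0, 0]
    - [0, -1.3, 0]
    - [0, -1.5, 0]
    - [0, -1.6, 0]
    - [0, -1.7, 0]
    - [0, -1.7, 0]
  roll: [0, 0, 0, 0, 0, 0, 0]

```text
time: 21.75
position: [0.5365, -0.0136, 0.0355]
tool_rot: [3.133, 0.226, -0.0]
ft_force: [-0.5, -0.0, 0.3]
grip_width: 0.003
grip_force: 0.0
```

Request:
move_arm:
  slide:
    - [0, -0.05, 0]
    - [0, -0.1, 0]
    - [0, -0.1, 0]
  roll: [0, 0, 0]

```text
time: 22.05
position: [0.5364, -0.0127, 0.0355]
tool_rot: [3.133, 0.226, -0.0]
ft_force: [-0.2, -0.6, -1.0]
grip_width: 0.003
grip_force: 0.0
```

```bash
python3 -c "
from h import *
show()"
```

```text
t 22.05 e 0.5289 ey -0.0902 z 0.0355 F e/ey/z [-0.3 -0.5 -1. ] yaw 0.1438 grip 0.00
```

Request:
move_arm:
  slide:
    - [0, -0.1, 0]
    - [0, -0.2, 0]
    - [0, -0.25, 0]
    - [0, -0.25, 0]
  roll: [0, 0, 0, 0]

```text
time: 22.45
position: [0.5362, -0.0124, 0.0355]
tool_rot: [3.131, 0.223, -0.0]
ft_force: [0.9, -5.1, -0.6]
grip_width: 0.004
grip_force: 2.6
```

Request:
move_arm:
  slide:
    - [0, -0.05, 0]
    - [0, -0.1, 0]
    - [0, -0.15, 0]
    - [0, -0.15, 0]
  roll: [0, 0, 0, 0]

```text
time: 22.85
position: [0.5362, -0.0124, 0.0355]
tool_rot: [3.129, 0.222, 0.0]
ft_force: [1.0, -7.8, -0.6]
grip_width: 0.006
grip_force: 3.8
```

Request:
move_arm:
  slide:
    - [0, -0.06, 0]
    - [0, -0.12, 0]
    - [0, -0.17, 0]
    - [0, -0.17, 0]
    - [0, -0.17, 0]
  roll: [0, 0, 0, 0, 0]

```text
time: 23.35
position: [0.536, -0.0123, 0.0355]
tool_rot: [3.128, 0.22, 0.0]
ft_force: [1.6, -10.6, -0.6]
grip_width: 0.005
grip_force: 5.1
```

Request:
move_arm:
  slide:
    - [0, -0.05, 0]
    - [0, -0.05, 0]
    - [0, -0.05, 0]
    - [0, -0.05, 0]
    - [0, -0.05, 0]
    - [0, -0.05, 0]
    - [0, -0.05, 0]
    - [0, -0.05, 0]
    - [0, -0.05, 0]
    - [0, -0.05, 0]
    - [0, -0.05, 0]
    - [0, -0.05, 0]
    - [0, -0.05, 0]
    - [0, -0.05, 0]
  roll: [0, 0, 0, 0, 0, 0, 0, 0, 0, 0, 0, 0, 0, 0]

```text
time: 24.75
position: [0.536, -0.0123, 0.0355]
tool_rot: [3.127, 0.22, -0.0]
ft_force: [2.0, -11.2, -0.7]
grip_width: 0.002
grip_force: 5.6
```

```bash
python3 -c "
from h import *
show()"
```

```text
t 24.75 e 0.5286 ey -0.0897 z 0.0355 F e/ey/z [  0.4 -11.4  -0.7] yaw 0.1403 grip 0.00
```

The seating push held 11.4 N at the tool, so about 10 N on the stop, for 1.4 s. I release slowly, back away and lift.

Request:
move_arm:
  slide:
    - [0, 0.2, 0]
    - [0, 0.4, 0]
    - [0, 0.6, 0]
    - [0, 1, 0]
    - [0, 2, 0]
    - [0, 2.5, -4]
    - [0, 2.5, -8]
    - [-3, 0, -13]
    - [-8, 0, -17]
    - [-8, 0, -17]
    - [-8, 0, -17]
    - [-8, 0, -17]
    - [-8, 0, -17]
  roll: [0, 0, 0, 0, 0, 0, 0, 0, 0, 0, 0, 0, 0]

```text
time: 26.05
position: [0.4565, -0.0179, 0.2045]
tool_rot: [-3.132, -0.226, 0.002]
ft_force: [-0.3, -0.8, 0.2]
grip_width: 0.006
grip_force: 0.0
```

```bash
python3 -c "
from h import *
show();c,im,h=cheese()
m=cv2.inRange(h,(105,110,30),(130,255,255))
for k in cv2.findContours(m,0,1)[0]:
  if cv2.contourArea(k)>60:
    Q=plane(c,k[:,0].astype(float),.078,True)[:,:2];G=np.c_[Q@E1,Q@E2]*1000;print('blue',cv2.boundingRect(k),G.min(0).round(),G.max(0).round())
V=im.astype(float).sum(2);ct=cams.get_calibration('top')
"
```

```text
t 26.05 e 0.4491 ey -0.0837 z 0.2045 F e/ey/z [-0.4 -0.7  0.2] yaw 0.1441 grip 0.01
yel px (446, 184, 61, 77) guide mm [ 368. -364.] [ 462. -268.] [ 413. -319.] [101.  54.] 46.5
yel px (142, 87, 127, 46) guide mm [512. -77.] [553.  48.] [532. -14.] [125.  40.] 89.5
blue (121, 102, 14, 43) [503.  49.] [543.  62.]
```

```bash
python3 -c "
from bench import workorder
print(workorder.close_job())"
```

```text
the job is handed in; nothing more can be done
None
```

The job is handed in: the stop is fully down and the small cheese block is flush against the fence and the stop, seated with a push of about 10 N for over a second. I let go at about 26 s, and I viewed 11 pictures, one over the limit of 10.

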